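# Start the blue nut on the water filter's stud

### The arm

A 7-joint arm with a two-finger parallel gripper is mounted at the origin on the work surface. World frame = base frame: x ahead of the robot, y to its left, z up, the work surface at z = 0. Lengths are in m, angles in rad, forces in N, time in s.
With the tool pointing down it reaches from about 0.375 to 0.925 m from the base axis. Payload 3.1 kg.
Tool frame: the origin (TCP) lies midway between the tips of the shut fingers; the grasp point (between the pads) lies 19 mm behind it; z points along the fingers, y is the direction in which the jaws open and shut (so a half turn about z gives the same grasp; the last joint's range is limited). The gripper opens to 85 mm and grips with 20 to 120 N. Pads are 22 mm wide; open, the fingers measure 114 mm over their backs; the gripper's body (76 mm by 85 mm) begins 54 mm behind the grasp point. The pads swing forward as they close: fully open they stand 13 mm farther back than shut.
Start: joints at [-1.219, 0.383, 0.044, 1.598, -0.018, 1.161, -0.05], TCP at [0.283, 0.585, 0.231] pointing down, gripper open.
Joint ranges: [-2.61, 2.61], [-0.41, 2.15], [-1.48, 1.57], [0, 2.5], [-1.57, 4.71], [0.05, 1.97], [-2.85, 2.85]. Speed limits (rad/s): [2.79, 2.79, 3.14, 3.14, 3.14, 3.14, 3.14].

### API

Orientations are given as a unit quaternion [x, y, z, w].
In Python, from plant import r, get_image gives the robot as it stands. Calls block until the motion is done:
- r.reach(position, orientation): joint-space move of the TCP to a pose.
- r.movel(position, ori=None, feed=0.15): straight line of the TCP; ori=None keeps the orientation; feed is the mean speed in m/s.
- r.move_joints(angles): joint-space move.
- r.gripper_to(opening): finger opening in m; the grip force is fixed at half the most; returns when the fingers have stopped.
- r.hold(seconds).
- r.inverse_kinematics(position, orientation): joint angles nearest the present ones, or None.
- r.read_state(): the state.
- get_image(name): name is "scene" or "top" or "wrist"; returns a dict with "image" (420x560x3 uint8, red, green, blue), "z_map" (420x560 float32, m along the optical axis (not along the pixel's ray), 0 where there is no reading), "fovy" (degrees; the focal length in pixels is half the picture's height over the tangent of half this angle, whatever the lens; pixels are square), "cx", "cy" (the principal point, pixels), "position" and "attitude" of the camera in the world; the wrist camera has in their place "tool_from_camera" (4x4, takes a point from camera to tool coordinates, whose origin is the TCP and whose axes are the flange's). Camera axes: x right, y down, z forward; pixel columns grow to the right and rows downward; lengths in m; the calibration is good to about 2 mm. A picture is of the moment at which its call begins: read the wrist's pose just before it.
A pose or a line that the arm cannot do raises r.Unreachable and nothing moves.
- r.sign_off(): hands the job in, once; it reports no verdict.
The state is a dict: "t": time; "joint_pos": joint angles; "qd": joint speeds; "tau": joint torques, N m; "position": TCP position; "ee_rot": TCP orientation; "contact_force": force on the tool from outside, world axes, zero at the start; "moment": the same for the moment, N m; "gripper_width": finger opening in m.
Only numpy, scipy, OpenCV 4.12 (cv2) and the standard library are available. Lean on these libraries where they do the work, as an engineer would, in place of code of your own. Each camera call takes 0.05 s, during which the arm holds its last target.

### The job

Put the blue hex nut on the red-lugged stud of the steel water-filter pot: first rest it level on top of the lugs with its slot crosswise to them (about a quarter turn short of dropping in), then back it off anticlockwise, seen from above, about a quarter turn until it drops over the lugs, and leave it sitting flat on the pot's cover. Leave the orange nut where it lies.

Things in the scene. Friction and masses are not known exactly. Their poses are not given: they have to be found in the camera images.
- blue_nut_center (a point): Centre (half-way up) of the loose blue hex nut: 60 mm across flats, 69 across corners, 40 tall, 80 g, upright on the table, open right through. x lies along its slot, square to one pair of flats; z up. The hole is 53 mm wide; in its lowest 10 mm two yellow ledges leave a slot 26 mm wide, 53 long, along x. It drops over the lugs only with x within 23 degrees of the lugs' line, either way round.
- blue_nut_mark (a point): Yellow mark on the blue nut's top rim at the +x end of its slot, 28 mm from the nut's axis, 20 mm above its centre. Yellow stripes on rim and sides mark both slot ends; the ends are alike, so the nut may go on either way round.
- stud (a point): Middle of the flat top of the red lugs on the stud of the fixed round steel filter pot (144 mm wide, blue band). The lugs are a bar 40 mm long along x, 11 wide, 8 thick, top 82 mm above the table and 22 above the pot's flat cover; z up; a nose 10 mm wide stands 12 mm above them. Riding on the lugs the nut's centre is 20 mm above this point; dropped in, flat on the cover, 2 mm below it.
- orange_nut_center (a point): Centre of an orange hex nut of the same shape and size as the blue one, loose on the table: not wanted here, leave it.
Not all that is in view belongs to the job. What is shaped like the part that bears stud but green or purple is not meant.

How it is judged:
On the way, in this order (a step that is already met when the one before it is completed fails the run):
1. the blue nut rests on top of the lugs, its slot crosswise to them (60 to 90 degrees from the lugs' line) (horizontal distance between blue_nut_center and stud below 0.015 m and z of blue_nut_center in the frame of stud between 0.016 and 0.026 m and angle between the x axis of blue_nut_center and the x axis of stud, either way round above 1.047 rad and angle between blue_nut_center's own z axis and vertical below 0.2 rad and contact force between blue_nut and pot above 0.2 N), for 0.1 s.
2. still up on the lugs, it has been backed off anticlockwise to 30 to 52 degrees short of their line (horizontal distance between blue_nut_center and stud below 0.015 m and z of blue_nut_center in the frame of stud between 0.016 and 0.026 m and angle between the x axis of blue_nut_center and the x axis of stud, either way round between 0.524 and 0.908 rad and ((x of blue_nut_mark in the frame of stud above 0 m and y of blue_nut_mark in the frame of stud below 0 m) or (x of blue_nut_mark in the frame of stud below 0 m and y of blue_nut_mark in the frame of stud above 0 m))), for 0.03 s.
At the end, for the whole second after the job is handed in: The blue nut has dropped over the lugs and sits at rest on the pot's cover: its centre within 15 mm of the stud's axis and at most 4 mm above (8 mm below) the lugs' top, upright within 10 degrees; the orange nut within 30 mm of its start (horizontal distance between blue_nut_center and stud below 0.015 m and z of blue_nut_center in the frame of stud between -0.008 and 0.004 m and angle between blue_nut_center's own z axis and vertical below 0.175 rad and linear speed of blue_nut below 0.02 m/s and distance of orange_nut_center from where it was at the start of the episode below 0.03 m); the robot touches nothing.
It fails at once if the orange nut is moved by more than 30 mm (distance of orange_nut_center from where it was at the start of the episode above 0.03 m).
It also fails if it takes over 42 s, if anything falls off the work surface, if the arm or the gripper's body presses on something with over 40 N, if the wrist force passes 120 N, or if a joint passes its speed limit or range.

## Working session

There is one attempt and no reset: what is moved stays moved. The work goes in short steps, each a Python script; the robot and the scene stay as the last script left them, time stands still between calls to the robot, and variables do not carry over. Pictures are saved under pics/ and viewed, and the job is handed in when it is done.

```bash
mkdir -p pics; ls; python3 - <<'E'
from plant import r,get_image
import cv2,numpy as np
s=r.read_state();print(s['t'],s['position'],s['ee_rot'],s['gripper_width'])
for n in ['scene','top','wrist']:
    g=get_image(n);cv2.imwrite(f'pics/{n}0.png',g['image'][:,:,::-1])
    print(n,g['fovy'],g['cx'],g['cy'],g.get('position'),g.get('attitude'),g.get('tool_from_camera'))
E
```

```text
pics
0.0 [0.28218504 0.58448103 0.22987448] [ 2.22963343e-01  9.74825930e-01 -1.30554389e-03 -2.24179449e-04] 0.08555448189564166
scene 48.89686294056759 269.8267308176806 210.9866707020759 [0.8698465  0.75560337 0.73162633] [ 0.24989815  0.87048941 -0.40562972 -0.1235461 ] None
top 49.59470847814358 281.65736424069587 205.08899979736117 [0.30571795 0.07543828 1.13276736] [ 0.71288686 -0.69854464  0.04167721 -0.0457243 ] None
wrist 71.20038663818738 280.4518440615386 212.48061419017367 None None [[ 1.40518990e-04 -9.56637044e-01 -2.91282590e-01  7.33360193e-02]
 [ 9.99999742e-01 -7.06357629e-05  7.14398141e-04 -8.83065890e-04]
 [-7.03994694e-04 -2.91282615e-01  9.56636787e-01 -1.42046239e-01]
 [ 0.00000000e+00  0.00000000e+00  0.00000000e+00  1.00000000e+00]]
```

View pics/scene0.png

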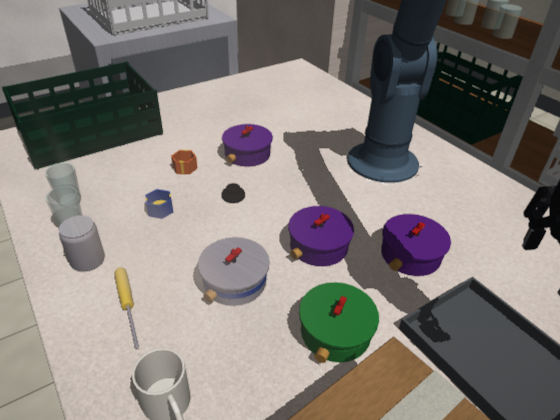

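View pics/top0.png

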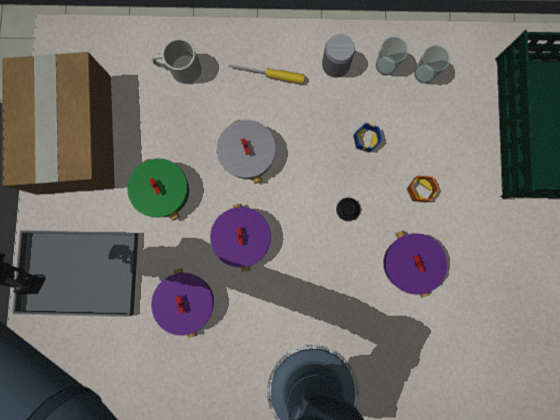

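View pics/wrist0.png

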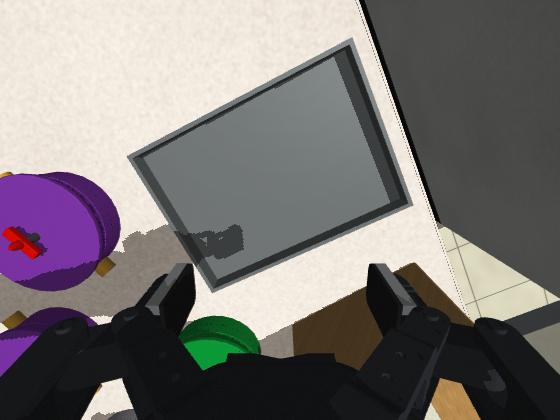

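Candidates for the pot in the top view are steel (246,149), green (157,188) and purple (241,237), (182,303), (416,263). For the nut they are blue (368,138) and orange (424,190). I choose the steel pot and the blue nut, and will check both in a close crop.

```bash
cat > h.py <<'E'
from plant import r,get_image
import cv2,numpy as np
from scipy.spatial.transform import Rotation as R
def shot(n):
    s=r.read_state(); g=get_image(n)
    f=g['image'].shape[0]/2/np.tan(np.radians(g['fovy'])/2)
    K=np.array([[f,0,g['cx']],[0,f,g['cy']],[0,0,1]])
    if n=='wrist':
        T=np.eye(4);T[:3,:3]=R.from_quat(s['ee_rot']).as_matrix();T[:3,3]=s['position'];T=T@np.array(g['tool_from_camera'])
    else:
        T=np.eye(4);T[:3,:3]=R.from_quat(g['attitude']).as_matrix();T[:3,3]=g['position']
    return g['image'],g['z_map'],K,T
def ray(uv,K,T,z):
    uv=np.atleast_2d(np.asarray(uv,float));d=np.c_[uv,np.ones(len(uv))]@np.linalg.inv(K).T@T[:3,:3].T
    o=T[:3,3];return o+d*((z-o[2])/d[:,2])[:,None]
def cloud(zm,K,T):
    v,u=np.indices(zm.shape);p=np.stack([(u-K[0,2])/K[0,0]*zm,(v-K[1,2])/K[1,1]*zm,zm],-1)
    return p@T[:3,:3].T+T[:3,3]
def proj(p,K,T):
    p=np.atleast_2d(p);c=(p-T[:3,3])@T[:3,:3];q=c@K.T;return q[:,:2]/q[:,2:]
def masks(im):
    h=cv2.cvtColor(im,cv2.COLOR_RGB2HSV);H,S,V=cv2.split(h)
    return dict(blue=(H>105)&(H<130)&(S>120)&(V>40),yellow=(H>18)&(H<35)&(S>120)&(V>90),red=((H<5)|(H>173))&(S>170)&(V>70))
def save(im,name,box=None,k=1):
    if box: u0,v0,u1,v1=box; im=im[v0:v1,u0:u1]
    cv2.imwrite('pics/'+name,cv2.resize(im[:,:,::-1],None,fx=k,fy=k,interpolation=cv2.INTER_CUBIC))
# tool-down quaternion with jaw (tool y) direction at world angle a
def down(a):
    y=np.array([np.cos(a),np.sin(a),0]);z=np.array([0,0,-1.]);x=np.cross(y,z)
    return R.from_matrix(np.c_[x,y,z]).as_quat()
E
python3 - <<'E'
from h import *
im,zm,K,T=shot('top'); m=masks(im)
save(im,'topc1.png',(215,110,455,220),3)
P=cloud(zm,K,T)
def blob(mk,c,rad,z):
    v,u=np.nonzero(mk);k=np.hypot(u-c[0],v-c[1])<rad;u,v=u[k],v[k];p=ray(np.c_[u,v],K,T,z)
    print(len(u),u.mean(),v.mean(),p.mean(0)); 
    w,V=np.linalg.eigh(np.cov(p[:,:2].T));print(np.sqrt(w),np.degrees(np.arctan2(V[1,1],V[0,1])))
blob(m['blue']|m['yellow'],(368,138),25,.035)
blob(m['yellow'],(368,138),25,.035)
blob(m['red'],(246,149),20,.082)
for c in [(368,138),(246,149),(246,135),(424,190)]: print(P[c[1],c[0]])
E
```

```text
314 368.0859872611465 136.64968152866243 [ 0.61731798 -0.12747169  0.035     ]
[0.01811283 0.02037518] 121.80175990051995
104 369.1442307692308 137.79807692307693 [ 0.61443027 -0.13007349  0.035     ]
[0.01273702 0.0163108 ] 52.88093358354075
50 245.32 146.16 [0.57519384 0.1717691  0.082     ]
[0.00226309 0.01157927] -157.13325672128644
[ 0.62397184 -0.13391222 -0.00109803]
[0.56780887 0.16975664 0.08408713]
[0.60852439 0.17296077 0.06016141]
[ 0.49255577 -0.27536706 -0.00377255]
```

View pics/topc1.png

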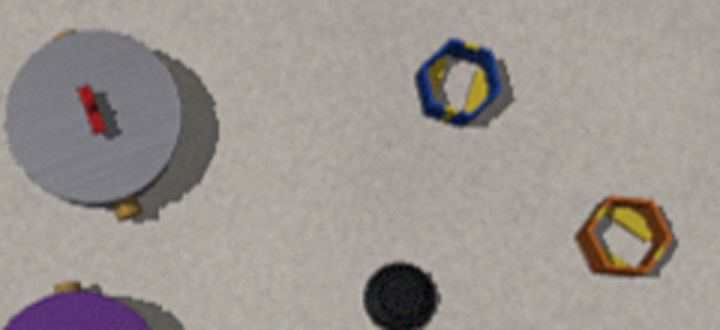

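The crop confirms the choice: steel pot with red lugs (about (85,87)–(98,132) in the crop), and blue nut with yellow stripes at (472,45) and (450,114). The slot is at about −18° in world and the lugs are at about 20°. Next are the IK options for the jaw angle, then a close wrist view.

```bash
python3 - <<'E'
from h import *
n=[.617,-.128];p=[.573,.171]
for k in range(6):
    a0=-18+60*k
    row=[]
    for (xy,z,d) in [(n,.03,0),(p,.12,-40),(p,.12,0),(p,.1,40)]:
        q=r.inverse_kinematics([*xy,z],down(np.radians(a0+d))); row.append(None if q is None else (round(q[4],2),round(q[6],2)))
    print(a0,row)
E
```

```text
-18 [(np.float64(-0.51), np.float64(0.21)), (np.float64(-0.29), np.float64(-1.13)), (np.float64(-0.3), np.float64(-0.43)), (np.float64(-0.25), np.float64(0.23))]
42 [(np.float64(-0.49), np.float64(1.25)), (np.float64(-0.26), np.float64(-0.11)), (np.float64(-0.19), np.float64(0.53)), (np.float64(-0.14), np.float64(1.19))]
102 [(np.float64(-0.39), np.float64(2.22)), (np.float64(-0.16), np.float64(0.85)), (np.float64(-0.11), np.float64(1.51)), (np.float64(-0.05), np.float64(2.16))]
162 [(np.float64(1.07), np.float64(2.27)), (np.float64(-0.07), np.float64(1.83)), (np.float64(-0.02), np.float64(2.48)), (np.float64(-1.04), np.float64(-2.32))]
222 [(np.float64(-1.26), np.float64(-1.41)), (np.float64(0.01), np.float64(2.81)), (np.float64(-0.99), np.float64(-2.0)), (np.float64(-0.38), np.float64(-1.76))]
282 [(np.float64(-0.56), np.float64(-0.8)), (np.float64(-0.99), np.float64(-1.65)), (np.float64(-0.32), np.float64(-1.46)), (np.float64(-0.32), np.float64(-0.77))]
```

```bash
python3 - <<'E'
from h import *
r.reach([.615,-.128,.24],down(np.radians(-18)))
im,zm,K,T=shot('wrist');save(im,'w1.png');m=masks(im)
print(r.read_state()['t'],r.read_state()['position'])
print(proj([.617,-.128,.04],K,T))
np.savez('w1.npz',im=im,zm=zm,K=K,T=T)
E
```

```text
3.025 [ 0.61539172 -0.12641898  0.23977688]
[[281.47088596 189.0480313 ]]
```

View pics/w1.png

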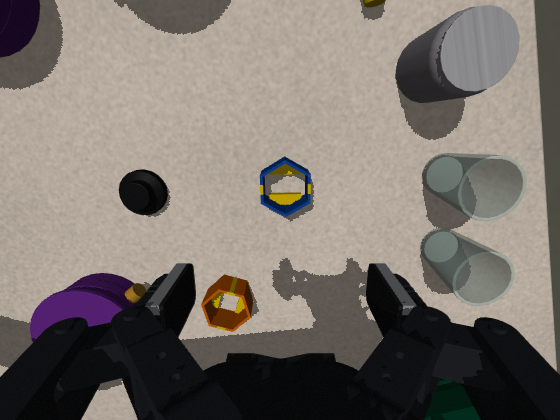

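The wrist view shows the blue nut at (286,187), with its striped flats facing left and right and so square to the jaws. The orange nut at (228,305) is well clear. Next is the fine fit on the rim.

```bash
python3 - <<'E'
from h import *
d=np.load('w1.npz');im,zm,K,T=[d[k] for k in('im','zm','K','T')]
m=masks(im);k=np.uint8(m['blue']|m['yellow']);roi=np.zeros_like(k);roi[140:235,240:335]=1;k&=roi
P=cloud(zm,K,T);top=(k>0)&(P[...,2]>.033)
cl=P[top];print(len(cl),np.median(cl[:,2]))
v,u=np.nonzero(top);p=ray(np.c_[u,v],K,T,.04)
h=cv2.convexHull(np.float32(p[:,:2]*1000));M=cv2.moments(h);print('hull c',M['m10']/M['m00'],M['m01']/M['m00'],'area',M['m00'],'exp',60*60*.866)
# yellow stripes on rim
y=np.uint8(m['yellow']&top);n,l,s,c=cv2.connectedComponentsWithStats(y)
for i in range(1,n): 
  if s[i,4]>3: print(s[i],c[i],ray(c[i],K,T,.04))
print(cv2.minAreaRect(h))
E
```

```text
574 0.03926794951009063
hull c 621.1222465905488 -128.6451417197088 area 3086.1368208706845 exp 3117.6
[260 185   4  10  31] [261.06451613 189.61290323] [[ 0.59368652 -0.12121512  0.04      ]]
[308 184   3  10  30] [309.  188.5] [[ 0.64833943 -0.1373907   0.04      ]]
((621.2134399414062, -129.0154571533203), (67.82077026367188, 59.6657829284668), 71.00758361816406)
```

```bash
python3 - <<'E'
from h import *
r.movel([.621,-.129,.10],down(np.radians(-17.5)),feed=.2)
r.movel([.621,-.129,.008],feed=.12)
print(r.gripper_to(.05)); s=r.read_state();print(s['t'],s['gripper_width'],s['position'],s['contact_force'])
r.movel([.621,-.129,.15],feed=.15)
s=r.read_state();print(s['t'],s['gripper_width'],s['contact_force'])
im,zm,K,T=shot('wrist');save(im,'w2.png')
E
```

```text
False
5.15 0.05884872316655524 [ 0.62223788 -0.12933975  0.00933907] [-0.05369153 -0.30598959  4.15653366]
6.25 0.05914728227225336 [-0.00261956 -0.38938933 -1.81658948]
```

View pics/w2.png

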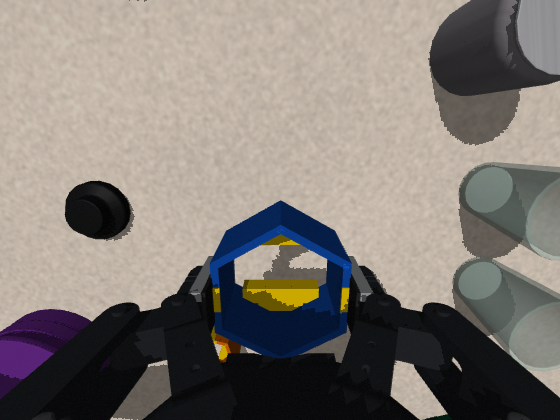

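The nut is held squarely: flats at x≈213 and 350, corner up at (280,202), ledges level. Next I carry it beside the steel pot and take a refined look at the stud.

```bash
python3 - <<'E'
from h import *
r.reach([.486,.121,.20],down(np.radians(-60)))
s=r.read_state();print(s['t'],s['position'],s['contact_force'])
im,zm,K,T=shot('wrist');save(im,'w3.png');np.savez('w3.npz',im=im,zm=zm,K=K,T=T)
print(proj([.575,.171,.082],K,T)); P=cloud(zm,K,T)
m=masks(im)['red'];v,u=np.nonzero(m&(np.hypot(P[...,0]-.575,P[...,1]-.171)<.05))
print(len(u),u.mean(),v.mean())
for z in(.082,):
    sel=abs(P[v,u,2]-z)<.004;p=ray(np.c_[u[sel],v[sel]],K,T,z);q=np.float32(p[:,:2]*1000)
    print(sel.sum(),np.median(P[v[sel],u[sel],2]),cv2.minAreaRect(q))
# cover circle
c=(abs(P[...,2]-.060)<.004)&(np.hypot(P[...,0]-.575,P[...,1]-.171)<.09);v,u=np.nonzero(c);q=np.float32(P[v,u,:2]*1000)
print(len(q),np.median(P[v,u,2]),cv2.minEnclosingCircle(q))
E
```

```text
7.5083 [0.48642969 0.12020132 0.20000882] [-0.19723122 -1.57237225 -0.10510346]
[[279.21018641  87.65018865]]
655 280.3465648854962 84.41221374045801
539 0.0814643400284843 ((577.5062866210938, 171.1072540283203), (39.325096130371094, 10.505797386169434), 21.224716186523438)
20853 0.05945980248893867 ((577.611328125, 170.9927978515625), 71.95882415771484)
```

View pics/w3.png

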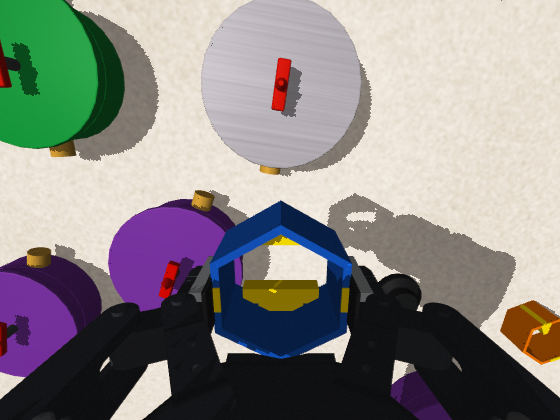

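The steel pot's lugs are at (281,84). Stud = (0.5775, 0.171), lug line 21.2°, and the cover circle centre agrees. I'll lower the nut at −78° from the lugs, stopping on force.

```bash
cat >> h.py <<'E'
S=np.array([.5775,.171]);L=21.2
def rel(d): return down(np.radians(L+d))
E
python3 - <<'E'
from h import *
r.movel([*S,.15],rel(-78),feed=.15)
r.movel([*S,.097],feed=.12);r.hold(.1)
f0=r.read_state()['contact_force'];print(f0)
z=.097
while z>.084:
    z-=.001;r.movel([*S,z],feed=.05);s=r.read_state();f=s['contact_force']-f0;print(round(z,4),s['position'].round(4),f.round(2))
    if f[2]>3:break
r.hold(.2);s=r.read_state();print(s['t'],s['position'],s['contact_force']-f0)
im,zm,K,T=shot('wrist');save(im,'w4.png')
im,zm,K,T=shot('scene');save(im,'s4.png',(180,210,300,320),5)
E
```

```text
[0.07999465 0.23041019 0.14568684]
0.096 [0.5778 0.1711 0.0965] [-0.54  0.32 -1.23]
0.095 [0.5774 0.171  0.0949] [ 0.01 -0.73 -1.2 ]
0.094 [0.5774 0.1709 0.0939] [-0.73 -0.7  -0.58]
0.093 [0.5774 0.171  0.0929] [ 0.48  0.04 -1.17]
0.092 [0.5774 0.171  0.0919] [-0.67  0.04 -0.75]
0.091 [0.5777 0.171  0.0913] [-0.31 -0.8   1.  ]
0.09 [0.5778 0.171  0.0913] [-3.02 -1.56  8.23]
11.125 [0.57775096 0.17104721 0.09129719] [-3.06036335  0.05046914  7.36364837]
```

View pics/w4.png

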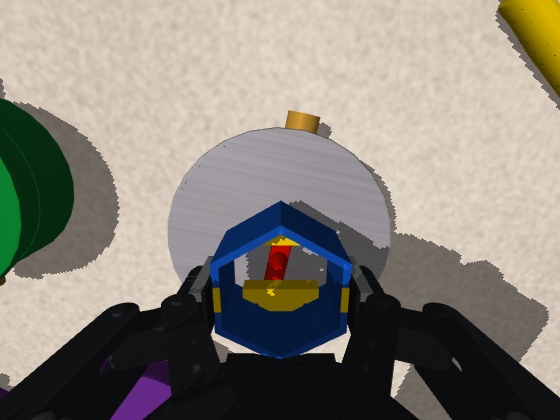

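View pics/s4.png

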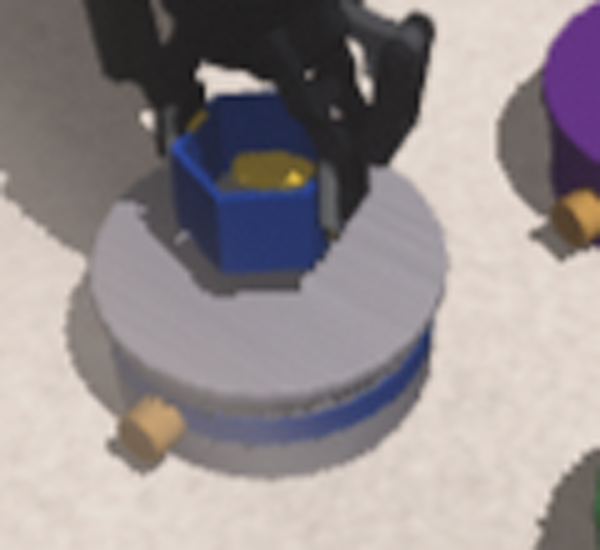

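Contact came at TCP z = 0.0913, exactly the riding height, with the nut level on the lugs and crosswise. Now I turn it anticlockwise.

```bash
python3 - <<'E'
from h import *
for d in(-66,-54,-42):
    r.reach([*S,.0908],rel(d));s=r.read_state();y=R.from_quat(s['ee_rot']).as_matrix()[:,1]
    print(round(s['t'],2),s['position'].round(4),s['contact_force'].round(1),s['moment'].round(2),(np.degrees(np.arctan2(y[1],y[0]))-L).round(1),s['gripper_width'])
r.hold(.15)
im,zm,K,T=shot('wrist');save(im,'w5.png')
E
```

```text
11.52 [0.578  0.171  0.0913] [-0.6 -0.2  4.4] [-0.03  0.02  0.05] -66.2 0.05898627609821672
11.81 [0.5781 0.171  0.0913] [ 0.8 -0.4  3.7] [-0.03 -0.03  0.05] -54.4 0.0591560182906203
12.1 [0.5781 0.1711 0.0912] [ 0.4 -0.   3.7] [-0.05 -0.06  0.04] -42.4 0.05883607004181163
```

View pics/w5.png

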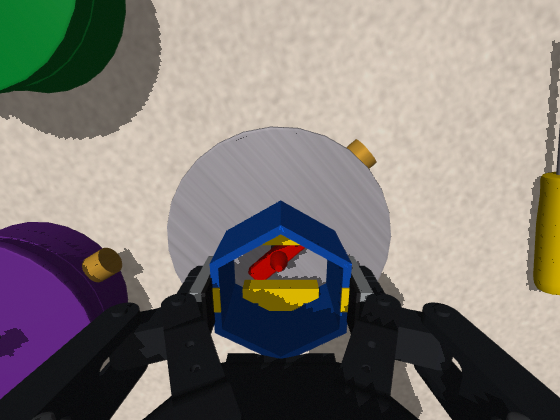

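The nut is still gripped square, and the lugs inside it (252,272)–(303,250) now show about 40° short. I'll finish the turn and lower it.

```bash
python3 - <<'E'
from h import *
for d in(-28,-14,0):
    r.reach([*S,.0912],rel(d))
r.hold(.1);s=r.read_state();f0=s['contact_force'];print(s['t'],s['position'],f0)
z=.0912
while z>.0665:
    dz=.003 if z>.073 else .001
    z-=dz;r.movel([*S,z],feed=.06);s=r.read_state();f=s['contact_force'];print(round(z,4),s['position'].round(4),f.round(1))
    if f[2]>5:break
print(s['t'])
im,zm,K,T=shot('wrist');save(im,'w6.png')
E
```

```text
13.35 [0.57708662 0.17092944 0.09078476] [-0.0332492   0.03587023 -0.57896756]
0.0882 [0.5771 0.171  0.0878] [ 0.2 -1.  -0.7]
0.0852 [0.5772 0.171  0.0849] [ 0.9 -0.6 -0.8]
0.0822 [0.5773 0.1709 0.0819] [-0.7  0.2 -1. ]
0.0792 [0.5773 0.1709 0.0789] [-0.3 -0.2 -0.8]
0.0762 [0.5773 0.1709 0.0759] [ 0.4 -0.2 -0.8]
0.0732 [0.5773 0.1709 0.0729] [-0.1 -0.8 -1. ]
0.0702 [0.5773 0.1709 0.0699] [ 0.6 -0.4 -0.5]
0.0692 [0.5778 0.1711 0.0694] [ 0.7 -0.6 -0.7]
0.0682 [0.5778 0.171  0.0693] [-2.1 -0.8  5.5]
15.6
```

View pics/w6.png

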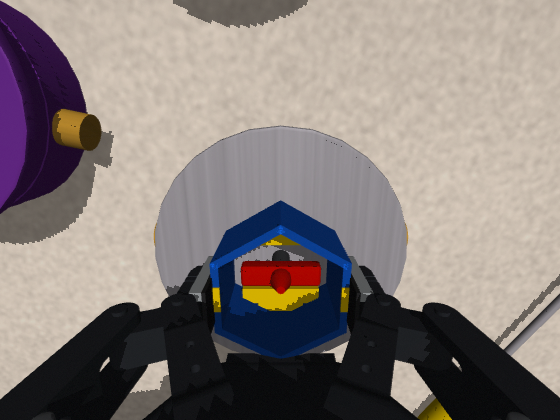

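The nut is down on the cover: contact at 0.0693, exactly 22 mm lower, with the lugs above the ledges at (281,275). Next I release, retreat and check.

```bash
python3 - <<'E'
from h import *
r.gripper_to(.085);r.hold(.1)
r.movel([*S,.22],feed=.15)
im,zm,K,T=shot('wrist');save(im,'w7.png');P=cloud(zm,K,T);m=masks(im)
k=(m['blue']|m['yellow'])&(np.hypot(P[...,0]-S[0],P[...,1]-S[1])<.045)&(P[...,2]>.09);v,u=np.nonzero(k);p=ray(np.c_[u,v],K,T,.1)
h=cv2.convexHull(np.float32(p[:,:2]*1000));M=cv2.moments(h);print('c',M['m10']/M['m00'],M['m01']/M['m00'],'top z',np.percentile(P[v,u,2],[5,50,95]))
im,zm,K,T=shot('top');P=cloud(zm,K,T)
save(im,'t7.png',(215,110,455,220),3)
s=r.read_state();print(s['t'],s['contact_force'],s['position'],s['gripper_width'])
E
```

```text
c 613.0737247831735 149.65786769349936 top z [0.09145162 0.09914921 0.10052835]
17.3917 [ 1.23518862 -0.01612528 -0.50119902] [0.5765218  0.17080701 0.21850839] 0.08479971950622928
```

View pics/w7.png

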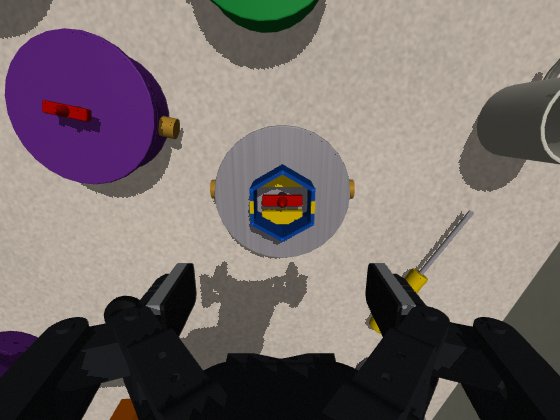

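View pics/t7.png

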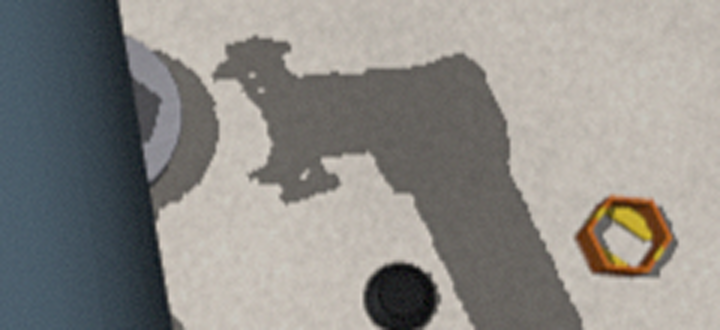

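The picture shows the nut seated with the lugs inside it (282,201), and the orange nut unmoved at (626,236) in the crop. The hull centre printed 36 mm off, which disagrees with the picture. Stray high pixels probably got into the mask, so I'll redo it with a height bound.

```bash
python3 - <<'E'
from h import *
im,zm,K,T=shot('wrist');P=cloud(zm,K,T);m=masks(im)
k=np.uint8((m['blue']|m['yellow'])&(np.hypot(P[...,0]-S[0],P[...,1]-S[1])<.045)&(P[...,2]>.094)&(P[...,2]<.106))
n,l,s,c=cv2.connectedComponentsWithStats(k);i=1+s[1:,4].argmax();v,u=np.nonzero(l==i);p=ray(np.c_[u,v],K,T,.1)
h=cv2.convexHull(np.float32(p[:,:2]*1000));M=cv2.moments(h);c=np.array([M['m10'],M['m01']])/M['m00'];print('c',c,'off mm',c-S*1000,'area',M['m00'])
q=P[v,u];A=np.c_[q[:,:2],np.ones(len(q))];g=np.linalg.lstsq(A,q[:,2],rcond=None)[0];print('tilt deg',np.degrees(np.hypot(*g[:2])),np.median(q[:,2]))
r.sign_off();print(r.read_state()['t'])
E
```

```text
c [577.85813678 170.91665166] off mm [ 0.35813678 -0.08334834] area 3111.7978658280335
tilt deg 0.42685266145666795 0.09929774743437403
the job is handed in; nothing more can be done
the job is handed in; nothing more can be done
```

The blue nut is on the steel pot's stud, dropped over the red lugs and sitting flat on the cover. I handed the job in shortly after t = 17.4 s.

- **On the lugs:** I gripped the nut by its slot-end flats and set it on the lugs about 78° off their line. Contact came at the expected riding height with about 7 N of force.
- **Backing off:** I turned it anticlockwise to about 42° short, still up on the lugs and pressing lightly. I then turned it on into line.
- **Dropping in:** It went down 22 mm onto the cover. I lowered it in the grip rather than letting it fall free, then opened the gripper and drew back.

**Last checks:**
- The nut's centre is about 0.4 mm from the stud axis.
- Its tilt is about 0.4°.
- Its top rim is at about 99 mm, against 100 mm expected.
- The gripper is open and clear at about 0.22 m height.
- The orange nut looks unmoved in the top view. I compared it by eye and did not measure it.

One check disagreed at first: the first centre estimate after release was 36 mm off. I put this down to stray high pixels in the mask. Repeating it with a height limit and only the largest blob gave the 0.4 mm figure, which matches the picture.

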